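Reverse the double-ended scraper in its bench holder

TASK

The broad blade of the double-ended scraper sticks out of the front of its bench holder, but the grooves need its narrow pointed end. Swing the keeper arm aside, lift the scraper out, turn it end for end and lay it (do not drop it) back fully down in both forks so that the pointed end sticks out of the front and the broad blade lies in the rear guard, then swing the keeper fully shut over it again and let go. Leave everything else on the bench where it is.

Things in the scene. Friction and masses are not known exactly. Their poses are not given: they have to be found in the camera images.
- holder: Grey steel holder bolted to the bench. Origin on the bench surface under the seat's centre, z up. The seat runs along its x axis: -x is the front (out, open), +x the rear (guard). Base plate x -65 to 115 mm, y +-48 mm, 12 mm thick. Between the two forks a gap of 50 mm (x -25 to 25 mm) is free down to the base plate, for the scraper's collar and the fingers.
- front_fork (a point): Centre of the front fork's slot floor, 48 mm above the bench, 33.5 mm to the front (-x) of the holder's origin; the rear fork is alike at +33.5 mm. Each fork is 17 mm thick along x and 36 mm wide, with an open-topped slot 15 mm wide, its mouth sloped; cheek tops 58 mm above the bench. The scraper's 12 mm shank lies on both slot floors.
- rear_guard (a point): Middle of the open-topped sheet-metal guard that surrounds the rear end, at rim height: 58 mm above the bench, 77 mm to the rear (+x) of the holder's origin. It spans x 44 to 113 mm, inside width 36 mm.
- scraper: Loose double-ended steel scraper bar, 170 mm long, about 0.2 kg. Origin at its centre, x along the bar to the pointed end. Shank 12 mm square; in the middle a ribbed dark collar, 20 mm square, 44 mm long: grip it there. Seated, its origin is 54 mm above the bench over the holder's origin, collar between the forks with 3 mm play at each end. At first its x points along the holder's +x; reversed, along -x.
- pointed_tip (a point): Tip of the scraper's narrow pointed end (a round cone, 11 mm across at its root), 85 mm from the scraper's centre. At first it lies in the rear guard.
- broad_edge (a point): Middle of the cutting edge of the scraper's broad flat blade (28 mm wide, 25 mm long, 5 mm thick), 85 mm from the scraper's centre. At first it sticks out of the front.
- keeper (a joint): Angle of the keeper arm about its upright pivot, rad, anticlockwise from above positive. 0 (end stop): shut, across the rear fork along the holder's -y, 2 mm over the shank, which it keeps in. About 1.57: pointing along the holder's +x, clear of scraper and guard (below 1.35 it overhangs the rear end). End stop 1.7. Light friction, under 1 N at the knob; stays where left.
- keeper_knob (a point): Middle of the keeper's upright black cylindrical knob, 16 mm across, from 68 to 103 mm above the bench; 66 mm from the pivot axis. The arm under it is a flat bar 14 mm wide, its top 68 mm above the bench.
- keeper_pivot (a point): Point on the keeper's upright pivot axis, 62 mm above the bench; at x 33.5, y 34 mm in the holder's frame. Its bolt head, 18 mm across, reaches 75 mm above the bench.
- wrench_a: Bystander, to be left alone: larger open steel wrench lying flat, 190 mm long.
- wrench_b: Bystander, to be left alone: smaller steel wrench lying flat, 150 mm long.
- screwdriver: Bystander, to be left alone: screwdriver with a wooden handle, lying flat.
- socket: Bystander, to be left alone: steel socket standing upright, 26 mm across, 38 mm tall.
- bolt: Bystander, to be left alone: steel bolt standing on its head, 22 mm across, 48 mm tall.
- jar: Bystander, to be left alone: grey closed jar, 60 mm across, 80 mm tall.
Not all that is in view belongs to the job. There is more than one size of the scraper; the job needs the middle-sized.

How it is judged:
By the outcome, as a careful person would: the job done as asked, in the order asked, and still so for the second after the job is handed in, with the robot touching nothing.
It also fails if it takes over 72 s, if anything falls off the work surface, if the arm or the gripper's body presses on something with over 40 N, if the wrist force passes 120 N, or if a joint passes its speed limit or range.

ROBOT

A 7-joint arm with a two-finger parallel gripper is mounted at the origin on the work surface. World frame = base frame: x ahead of the robot, y to its left, z up, the work surface at z = 0. Lengths are in m, angles in rad, forces in N, time in s.
With the tool pointing down it reaches from about 0.425 to 0.95 m from the base axis. Payload 4.7 kg.
Tool frame: the origin (TCP) lies at the very end of the fingers, on their centre line; the grasp point (between the pads) lies 19 mm behind it; y points along the fingers, z is the direction in which the jaws open and shut, and the axes are right-handed (so a half turn about y gives the same grasp; the last joint's range is limited). The gripper opens to 85 mm and grips with 20 to 120 N. Pads are 22 mm wide; open, the fingers measure 114 mm over their backs; the gripper's body (76 mm by 85 mm) begins 54 mm behind the grasp point. The pads swing forward as they close: fully open they stand 13 mm farther back than shut.
Start: joints at [1.136, 0.469, -0.049, 1.532, 0.024, 1.141, -0.082], TCP at [0.267, -0.62, 0.231] pointing down, gripper open.
Joint ranges: [-2.59, 2.59], [-0.33, 1.99], [-1.39, 1.29], [0.1, 2.45], [-1.04, 4.18], [0.21, 1.99], [-2.66, 2.66]. Speed limits (rad/s): [2.57, 2.57, 3.14, 3.14, 3.14, 3.14, 3.14].

INTERFACE

Orientations are given as a rotation vector (axis times angle).
In Python, from plant import arm, cams gives the robot as it stands. Calls block until the motion is done:
- arm.movep(position, orientation): joint-space move of the TCP to a pose.
- arm.movel(position, rot=None, speed=0.15): straight line of the TCP; rot=None keeps the orientation; speed is the mean speed in m/s.
- arm.move_joints(angles): joint-space move.
- arm.set_gripper(opening): finger opening in m; the grip force is fixed at half the most; returns when the fingers have stopped.
- arm.pause(seconds).
- arm.ik(position, orientation): joint angles nearest the present ones, or None.
- cams.camera(name): name is "scene" or "top"; returns the picture (480x640x3 uint8, red, green, blue); there is no depth.
- cams.calibration(name): a dict with "fx", "fy", "cx", "cy" (pixels), "k1" (the pictures are not rectified: a ray, as slopes to the right and down, at radius r is drawn at 1 + k1 r^2 times it, then the intrinsics apply), "pose" (4x4, takes a point from camera to world coordinates). Camera axes: x right, y down, z forward; pixel columns grow to the right and rows downward; lengths in m; the calibration is good to about 2 mm. A picture is of the moment at which its call begins. calibration takes no time and is no camera call.
A pose or a line that the arm cannot do raises arm.IKError and nothing moves.
- arm.close_job(): hands the job in, once; it reports no verdict.
Trained networks look in the newest picture that a camera, given by its name, has taken for a name from the list of things; names that differ only in an ending like _2 or _b are one class to them, and where a whole thing is asked for, a point or a joint stands for the part that bears it (a point fixed in the world has none). Each returns a list of dicts, best first, with "p" (0 to 1); they miss things now and then, are a little off and sometimes report something else, mostly with a low value. They report only what shows in the picture. A call takes as long as a camera call. They do not tell look-alikes from the thing itself.
- cams.trace(camera, name): "region" (480x640 bool, what is visible of it) and "uv" ([column, row] in pixels, amid what is visible of it).
- cams.tip_of(camera, name): "uv" ([column, row] in pixels: a listed point, or the origin of a listed thing).
Readings, each from a call of its own:
- arm.current_time_s(): time.
- arm.current_q(): joint angles.
- arm.current_qvel(): joint speeds.
- arm.current_joint_efforts(): joint torques, N m.
- arm.current_tool_pos(): TCP position.
- arm.current_ee_rot(): TCP orientation.
- arm.current_wrist_force(): force on the tool from outside, world axes, zero at the start.
- arm.current_ft_torque(): the same for the moment, N m.
- arm.current_width(): finger opening in m.
Only numpy, scipy, OpenCV 4.12 (cv2) and the standard library are available. Lean on these libraries where they do the work, as an engineer would, in place of code of your own. Each camera call takes 0.05 s, during which the arm holds its last target.

## Working session

There is one attempt and no reset: what is moved stays moved. The work goes in short steps, each a Python script; the robot and the scene stay as the last script left them, time stands still between calls to the robot, and variables do not carry over. Pictures are saved under pics/ and viewed, and the job is handed in when it is done.

```bash
ls; mkdir -p pics; python3 - <<'E'
from plant import arm,cams
import cv2
for n in ("scene","top"):
    im=cams.camera(n); cv2.imwrite(f"pics/{n}0.png",im[:,:,::-1])
    c=cams.calibration(n); print(n,c)
    for k in ("holder","scraper","keeper_knob","keeper_pivot","pointed_tip","broad_edge","front_fork","rear_guard"):
        try: print(k,[(round(d["p"],2),[round(float(x),1) for x in d["uv"]]) for d in cams.tip_of(n,k)][:4])
        except Exception as e: print(k,e)
print(arm.current_time_s(),arm.current_ee_rot())
E
```

```text
pics
scene {'fx': 583.2386842051243, 'fy': 583.2386842051243, 'cx': 319.558763785052, 'cy': 239.65038617055885, 'k1': -0.15791297236958263, 'pose': array([[-0.22851964,  0.60223967, -0.76490924,  1.41334067],
       [ 0.97351339,  0.13562817, -0.18405618,  0.20643961],
       [-0.00710269, -0.78670984, -0.61728209,  0.78432921],
       [ 0.        ,  0.        ,  0.        ,  1.        ]])}
holder [(0.69, [356.6, 287.4])]
scraper [(0.97, [417.9, 213.4]), (0.87, [226.6, 330.3]), (0.62, [355.7, 267.0]), (0.34, [139.0, 265.2])]
keeper_knob [(0.77, [335.1, 251.7])]
keeper_pivot [(0.69, [360.9, 282.5])]
pointed_tip [(0.94, [330.4, 288.2]), (0.89, [368.8, 229.5]), (0.6, [258.7, 341.0]), (0.46, [331.3, 254.0])]
broad_edge [(0.97, [461.1, 203.2]), (0.84, [198.5, 318.5]), (0.67, [328.8, 283.6]), (0.62, [384.5, 244.2])]
front_fork [(0.8, [367.6, 259.8])]
rear_guard [(0.57, [328.9, 284.3]), (0.54, [329.6, 289.7])]
top {'fx': 458.9263471389928, 'fy': 458.9263471389928, 'cx': 324.5460434654751, 'cy': 244.84681572288713, 'k1': -0.09861910978513219, 'pose': array([[ 0.00633375, -0.98514628,  0.17160038,  0.35799785],
       [-0.99992795, -0.00448966,  0.0111324 ,  0.01790651],
       [-0.01019662, -0.17165853, -0.98510374,  1.01125326],
       [ 0.        ,  0.        ,  0.        ,  1.        ]])}
holder [(0.76, [304.6, 227.0]), (0.46, [367.3, 257.1]), (0.31, [265.7, 172.2]), (0.16, [292.2, 236.2])]
scraper [(0.87, [260.1, 343.3]), (0.67, [391.0, 151.5]), (0.57, [300.2, 222.4])]
keeper_knob [(0.66, [323.8, 212.1])]
keeper_pivot [(0.74, [298.1, 198.0]), (0.53, [255.2, 208.4])]
pointed_tip [(0.85, [306.1, 310.8]), (0.6, [367.0, 151.6]), (0.59, [328.0, 189.7])]
broad_edge [(0.92, [210.6, 379.1]), (0.73, [280.7, 252.6]), (0.54, [422.3, 154.4])]
front_fork [(0.78, [292.7, 237.8])]
rear_guard [(0.98, [322.8, 192.5]), (0.35, [255.6, 206.7])]
0.9 [-0.41107419  1.99807664 -1.99824156]
```

View pics/scene0.png

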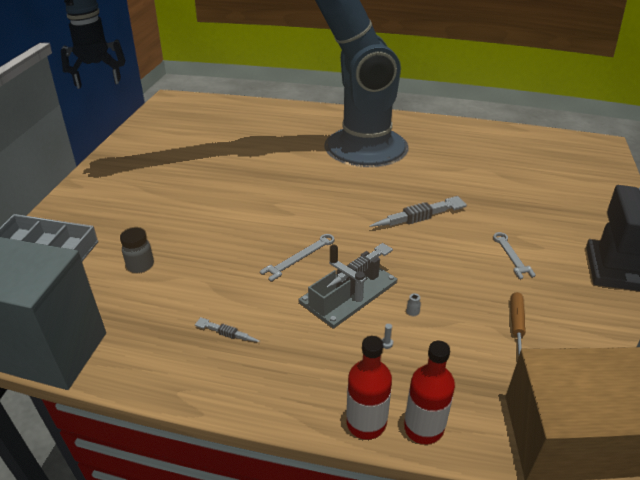

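View pics/top0.png

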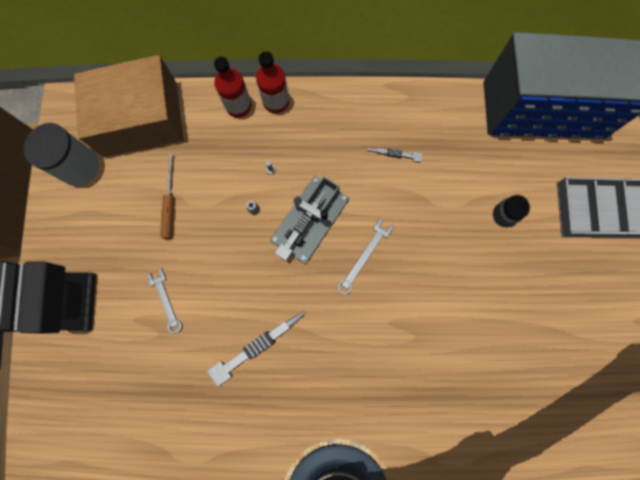

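The two views show three scrapers. In top pixels these are large at (260,343), small at (391,151), and the one in the holder at (300,222). The holder one is the middle-sized scraper and is seated with its broad blade at the front (281,253), so it fits. I'll confirm it in a crop and fit the holder pose.

```bash
cat > h.py <<'E'
import numpy as np, cv2
from plant import arm,cams
from scipy.spatial.transform import Rotation as R
from scipy.optimize import least_squares
def cal(n):
    c=cams.calibration(n); K=np.array([[c["fx"],0,c["cx"]],[0,c["fy"],c["cy"]],[0,0,1.]]); return c,K,np.array([c["k1"],0,0,0,0.])
def proj(n,P):
    c,K,d=cal(n); T=np.linalg.inv(c["pose"]); 
    return cv2.projectPoints(np.atleast_2d(np.array(P,float)),cv2.Rodrigues(T[:3,:3])[0],T[:3,3],K,d)[0].reshape(-1,2)
def onz(n,uv,z):
    c,K,d=cal(n); p=cv2.undistortPoints(np.array([[uv]],float),K,d)[0,0]
    r=c["pose"][:3,:3]@np.array([p[0],p[1],1]); o=c["pose"][:3,3]; return o+r*(z-o[2])/r[2]
def H(h,p):
    x,y,a=h; p=np.atleast_2d(np.array(p,float)); c,s=np.cos(a),np.sin(a)
    return np.c_[x+c*p[:,0]-s*p[:,1], y+s*p[:,0]+c*p[:,1], p[:,2]]
E
python3 - <<'E'
from h import *
pts=dict(holder=([0,0,0]),front_fork=[-.0335,0,.048],keeper_pivot=[.0335,.034,.062],keeper_knob=[.0335,-.032,.0855],rear_guard=[.077,0,.058],broad_edge=[-.085,0,.054],scraper=[0,0,.054])
ob={"top":dict(holder=(304.6,227),front_fork=(292.7,237.8),keeper_pivot=(298.1,198),keeper_knob=(323.8,212.1),rear_guard=(322.8,192.5),broad_edge=(280.7,252.6),scraper=(300.2,222.4)),
"scene":dict(holder=(356.6,287.4),front_fork=(367.6,259.8),keeper_pivot=(360.9,282.5),keeper_knob=(335.1,251.7),broad_edge=(384.5,244.2),scraper=(355.7,267),rear_guard=(328.9,284.3))}
for n in ob:
  for k,v in ob[n].items(): print(n,k,onz(n,v,pts[k][2]).round(4))
def f(h,cs):
    return np.concatenate([(proj(n,H(h,list(pts[k] for k in ob[n])))-np.array(list(ob[n].values()))).ravel() for n in cs])
for cs in (["top"],["scene"],["top","scene"]):
    s=least_squares(f,[.6,.05,-.6],args=(cs,),loss="soft_l1"); print(cs,s.x,f(s.x,cs).reshape(-1,2).round(1).tolist())
for n,c in (("top",(310,222)),("scene",(350,280))):
    im=cv2.imread(f"pics/{n}0.png")[c[1]-50:c[1]+50,c[0]-65:c[0]+65]; cv2.imwrite(f"pics/{n}crop.png",cv2.resize(im,None,fx=6,fy=6,interpolation=cv2.INTER_CUBIC))
E
```

```text
top holder [0.5748 0.0746 0.    ]
top front_fork [0.5408 0.097  0.048 ]
top keeper_pivot [0.625  0.0859 0.062 ]
top keeper_knob [0.5882 0.0304 0.0855]
top rear_guard [0.6385 0.0332 0.058 ]
top broad_edge [0.5077 0.1214 0.054 ]
top scraper [0.5732 0.0811 0.054 ]
scene holder [0.5741 0.0788 0.    ]
scene front_fork [0.5425 0.0934 0.048 ]
scene keeper_pivot [0.6257 0.0942 0.062 ]
scene keeper_knob [0.5769 0.0352 0.0855]
scene broad_edge [0.4941 0.1194 0.054 ]
scene scraper [0.5757 0.0756 0.054 ]
scene rear_guard [0.6391 0.037  0.058 ]
['top'] [ 0.57547926  0.07613158 -0.58639551] [[-0.7, -0.3], [1.1, -3.1], [-0.0, 1.2], [-0.3, 1.2], [-0.2, -0.5], [-0.9, 1.4], [2.3, -1.0]]
['scene'] [ 0.57236881  0.07776453 -0.52073723] [[-0.4, -0.6], [0.5, 0.3], [-1.3, -2.9], [-1.9, 2.7], [-0.0, 1.4], [1.4, -1.0], [1.3, 0.2]]
['top', 'scene'] [ 0.57407051  0.07694928 -0.55285051] [[-1.1, 0.3], [1.2, -2.2], [-1.1, 2.0], [-0.9, 1.1], [-1.6, -0.5], [-0.2, 2.8], [1.9, -0.4], [-0.9, -0.1], [0.3, 1.1], [-2.7, -2.3], [-2.6, 2.7], [0.5, 2.5], [0.9, -0.4], [-0.3, 0.2]]
```

View pics/topcrop.png

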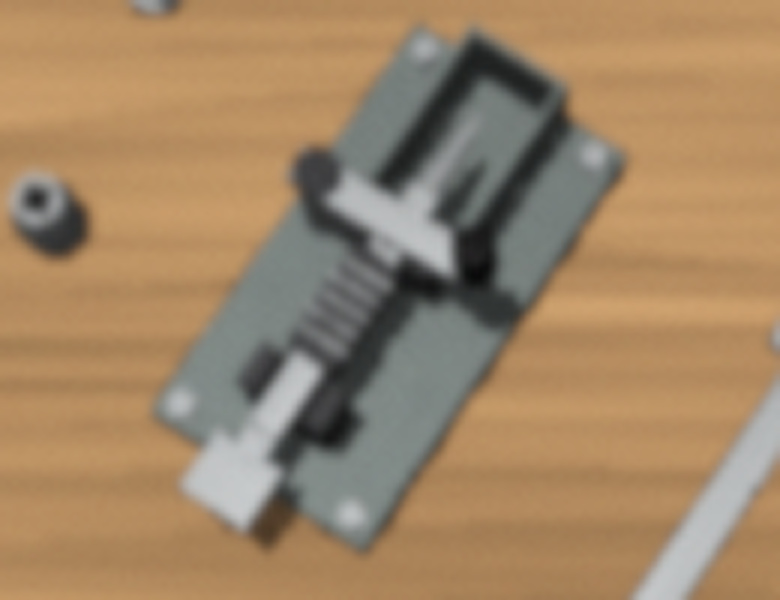

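View pics/scenecrop.png

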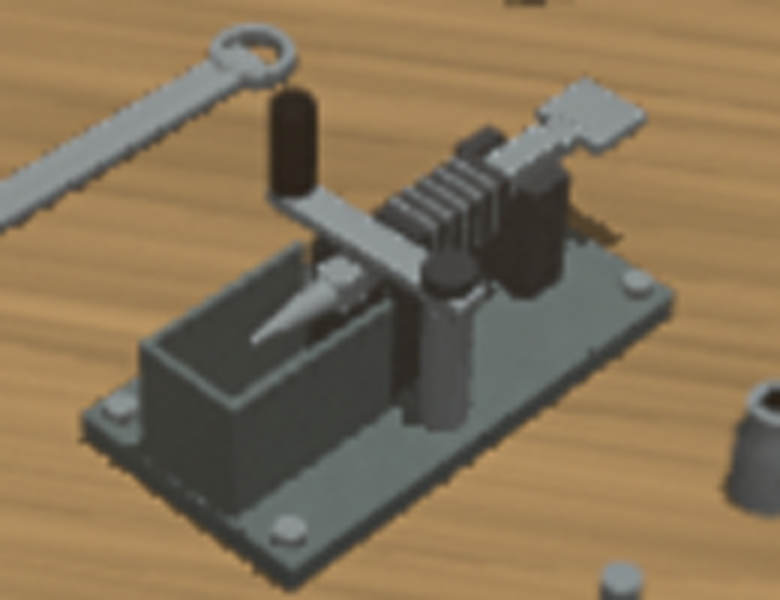

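Crop confirms it: the seated middle scraper has its broad blade at the front, its point in the guard, and the keeper is shut. I'll refine the holder pose with base corners, knob top and bolt head read from the crops.

```bash
cat >> h.py <<'E'
def tool(yaw):  # fingers down, jaw (tool z) along yaw
    z=np.array([np.cos(yaw),np.sin(yaw),0]); y=np.array([0,0,-1.]); return R.from_matrix(np.c_[np.cross(y,z),y,z]).as_rotvec()
E
python3 - <<'E'
from h import *
P=[([-.065,.048,.012],"top",(155,410)),([-.065,-.048,.012],"top",(365,550)),([.115,-.048,.012],"top",(625,155)),([.115,.048,.012],"top",(418,28)),
([.115,.048,.012],"scene",(290,572)),([.115,-.048,.012],"scene",(82,425)),([-.065,.048,.012],"scene",(672,293)),
([.0335,.034,.075],"top",(315,168)),([.0335,-.032,.103],"top",(477,247)),([.0335,-.032,.103],"scene",(293,98)),([.0335,.034,.075],"scene",(448,262)),
([-.085,0,.0565],"top",(215,506)),]
off=dict(top=(245,172),scene=(285,230))
def f(h,cs): return np.concatenate([(proj(n,H(h,p))[0]-((np.array(u)+.5)/6-.5+off[n])) for p,n,u in P if n in cs])
for cs in (["top"],["scene"],["top","scene"]):
    s=least_squares(f,[.574,.077,-.55],args=(cs,),loss="soft_l1"); print(cs,s.x.round(4),f(s.x,cs).reshape(-1,2).round(1).tolist())
print(R.from_rotvec(arm.current_ee_rot()).as_matrix().round(2))
h=s.x;a=h[2]
# shared reach checks
print(proj("top",H(h,[[0,0,.054]])))
for dy in (90,-90):
    for z in (.035,.2):
        p=H(h,[[0,0,z]])[0]; q=arm.ik(p,tool(a+np.deg2rad(dy))); print(dy,z,None if q is None else np.round(q,2))
for phi in (0,.8,1.7):
    p=H(h,[[.0335+.066*np.sin(phi),.034-.066*np.cos(phi),.074]])[0]
    for k in (0,np.pi):
        q=arm.ik(p,tool(a+phi+k)); print(phi,k,None if q is None else np.round(q,2))
E
```

```text
['top'] [ 0.571   0.0757 -0.572 ] [[-0.8, 0.1], [0.2, 0.2], [1.0, -0.4], [-0.1, -1.4], [0.4, 0.1], [-0.6, 0.3], [-0.1, 0.3]]
['scene'] [ 0.5719  0.0783 -0.5591] [[0.5, 0.1], [-1.0, -1.4], [0.1, -0.6], [0.1, 0.5], [-0.0, 1.0]]
['top', 'scene'] [ 0.5711  0.0771 -0.5633] [[-1.3, 0.4], [-0.1, 0.1], [0.1, -0.9], [-1.1, -1.5], [-0.3, -0.4], [-1.6, -1.9], [-0.4, -0.8], [-0.4, 0.1], [-1.3, 0.0], [-0.5, 0.1], [-0.7, 0.6], [-0.4, 0.4]]
[[-0.92  0.    0.39]
 [-0.39 -0.   -0.92]
 [-0.   -1.    0.  ]]
[[302.06840781 223.35356788]]
90 0.035 [ 0.31  0.66 -0.71  1.9   0.59  0.79  0.28]
90 0.2 [ 0.41  0.46 -0.82  1.77  0.38  1.07  0.46]
-90 0.035 [-0.05  0.56 -0.2   1.92  0.17  0.67 -2.49]
-90 0.2 [ 0.12  0.37 -0.41  1.79  0.17  1.02 -2.5 ]
0 0 [ 0.24  0.55 -0.49  1.88  0.35  0.8  -1.  ]
0 3.141592653589793 [ 0.66  0.85 -1.18  1.85  0.9   1.1   1.7 ]
0.8 0 [ 0.36  0.66 -0.66  1.75  0.5   0.91 -0.28]
0.8 3.141592653589793 [-0.8   0.86  1.11  1.82 -0.89  1.06 -2.25]
1.7 0 [ 0.38  0.79 -0.84  1.62  0.66  1.04  0.48]
1.7 3.141592653589793 [-0.    0.64 -0.22  1.65  0.17  0.87 -2.29]
```

```bash
cat >> h.py <<'E'
h0=np.array([.571,.0768,-.565])
def knob(h,phi,z,r=.066): return H(h,[[.0335+r*np.sin(phi),.034-r*np.cos(phi),z]])[0]
def st(t=""): print(t,"t",round(arm.current_time_s(),2),"p",np.round(arm.current_tool_pos(),4),"F",np.round(arm.current_wrist_force(),1),"w",round(arm.current_width(),4))
def snap(n,name,c=None,s=6,w=(130,100)):
    im=cams.camera(n)[:,:,::-1]
    if c: im=cv2.resize(im[c[1]-w[1]//2:c[1]+w[1]//2,c[0]-w[0]//2:c[0]+w[0]//2],None,fx=s,fy=s,interpolation=cv2.INTER_CUBIC)
    cv2.imwrite(f"pics/{name}.png",im)
E
python3 - <<'E'
from h import *
arm.set_gripper(.034)
arm.movep(knob(h0,0,.18),tool(h0[2])); st()
arm.movel(knob(h0,0,.125),speed=.15); st()
snap("scene","k1s",(340,240)); snap("top","k1t",(310,215))
E
```

```text
t 4.02 p [0.5824 0.0304 0.1799] F [-0.5 -0.2  0.3] w 0.0339
 t 4.53 p [0.5825 0.0317 0.1252] F [-0.2  0.3 -0.4] w 0.0342
```

View pics/k1s.png

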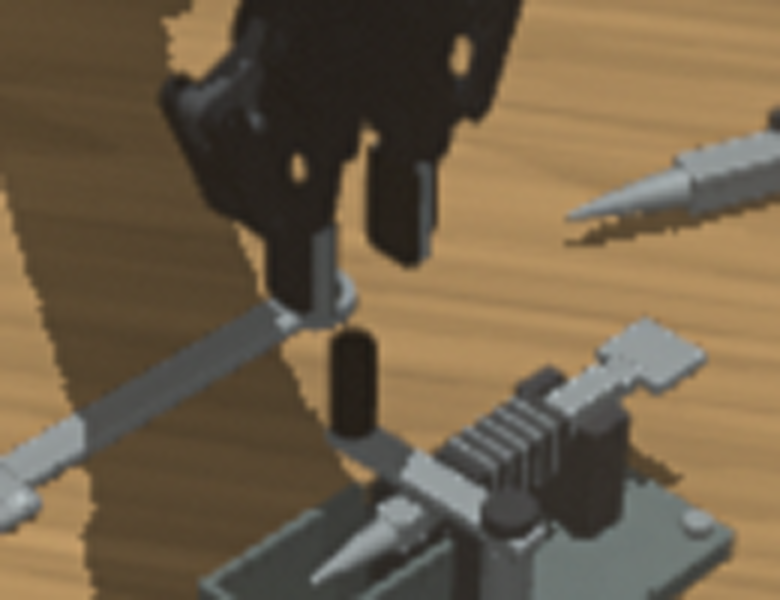

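View pics/k1t.png

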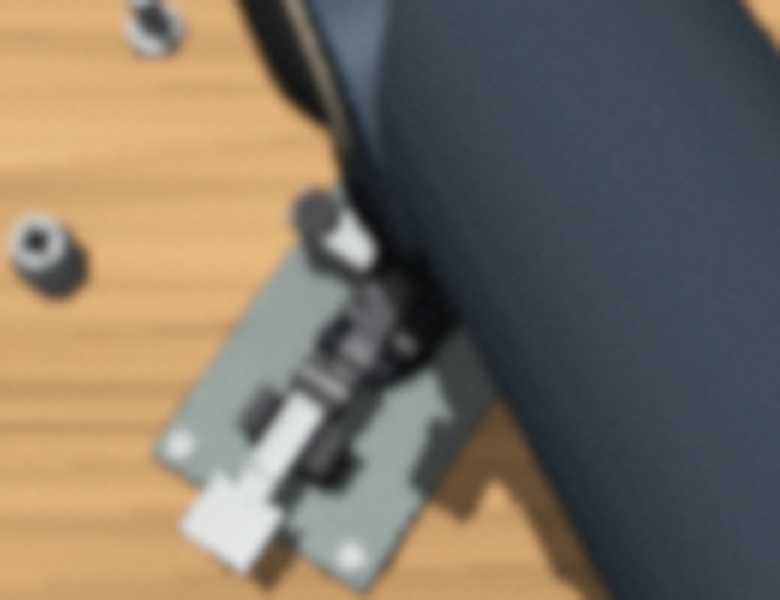

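The scene crop shows the open fingers straddling the knob: finger tips at about (300,310) and (400,260), knob top at (353,335). Lower and swing.

```bash
python3 - <<'E'
from h import *
arm.movel(knob(h0,0,.1),speed=.08); st()
arm.movel(knob(h0,0,.075),speed=.08); st()
lead=(.017-.008)/.066
for phi in np.linspace(0.1,1.58+lead,14):
    arm.movel(knob(h0,phi,.075),tool(h0[2]+phi),speed=.12)
    F=arm.current_wrist_force()
    if np.linalg.norm(F)>15: st("force"); break
st()
snap("scene","k2s",(340,270))
E
```

```text
t 5.09 p [0.5817 0.0318 0.0993] F [ 0.   0.6 -0.3] w 0.0339
 t 5.55 p [0.5818 0.0318 0.0743] F [ 0.6  0.  -0.3] w 0.034
 t 9.38 p [0.6775 0.0607 0.075 ] F [ 0.1 -0.  -0.9] w 0.0341
```

View pics/k2s.png

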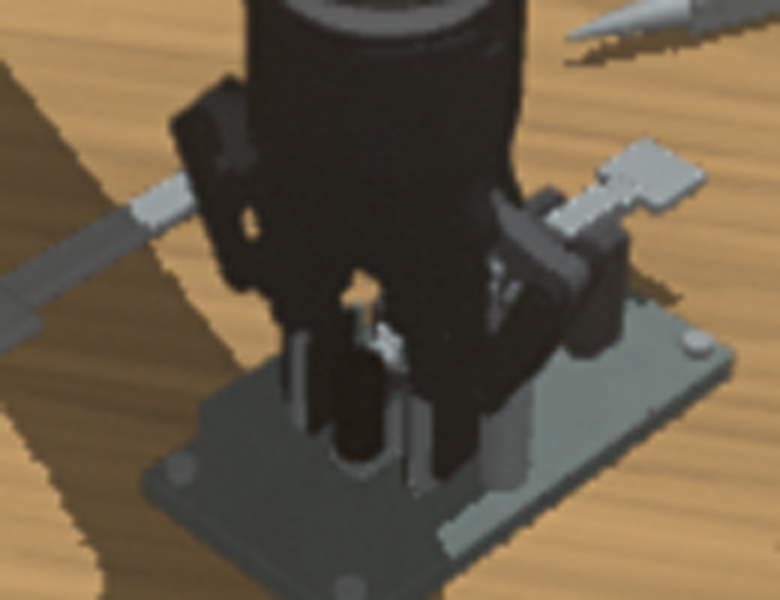

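The knob sits between the fingers at about (360,410) in the crop, so the keeper moved with them. I'll lift, back away toward a hover over the collar and look.

```bash
python3 - <<'E'
from h import *
p=np.array(arm.current_tool_pos()); p[2]=.2
arm.movel(p,speed=.25); st()
arm.set_gripper(.05)
arm.movep(H(h0,[[0,0,.2]])[0],tool(h0[2]+np.pi/2)); st(); print(arm.current_q())
snap("scene","k3s",(340,270)); snap("top","k3t",(310,215))
print([(d["p"],d["uv"]) for d in cams.tip_of("scene","keeper_knob")][:3])
print([(d["p"],d["uv"]) for d in cams.tip_of("top","keeper_knob")][:3])
for phi in (1.4,1.57,1.7): print(phi,proj("scene",[knob(h0,phi,.0855)]),proj("scene",[knob(h0,phi,.103)]))
print(proj("scene",[H(h0,[[x,0,.054]])[0] for x in (-.085,.085)]))
E
```

```text
t 10.07 p [0.677  0.0599 0.1996] F [-0.9 -0.9 -1.2] w 0.0336
 t 10.88 p [0.5706 0.0767 0.2002] F [ 0.8 -0.5 -0.6] w 0.0499
[ 0.5324369   0.53575761 -1.02238418  1.77039662  0.50520033  1.12495877
  0.35166366]
[(0.63, [334.9, 285.9])]
[]
1.4 [[329.04483276 283.5605283 ]] [[329.07686308 276.18474571]]
1.57 [[333.15427931 286.85347498]] [[333.23170963 279.4662731 ]]
1.7 [[336.85179011 289.05139977]] [[336.9704587  281.65698555]]
[[385.56845446 245.95312296]
 [325.40559642 286.77615666]]
```

View pics/k3s.png

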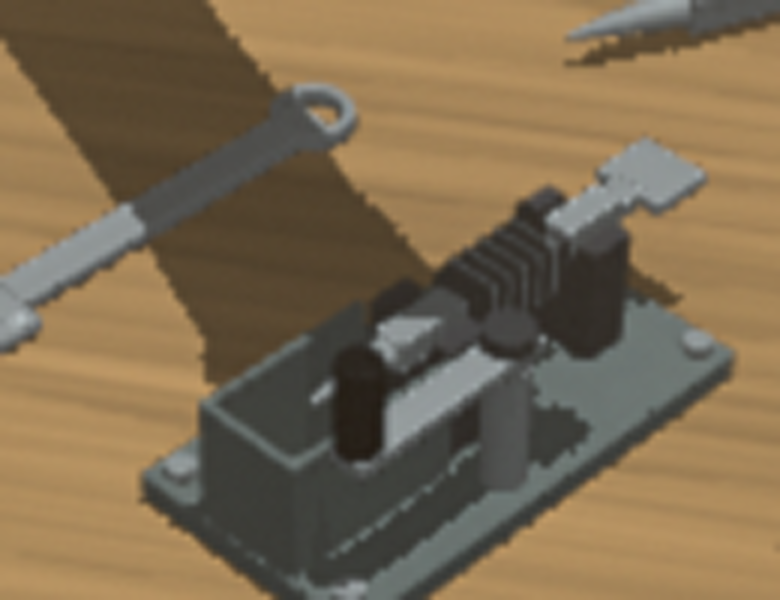

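Crop: the keeper now points to the rear along the guard, with its knob at about (358,405) (angle about 1.6), clear of the scraper. Next the grasp.

```bash
python3 - <<'E'
from h import *
arm.movel(H(h0,[[0,0,.09]])[0],speed=.2); st()
arm.movel(H(h0,[[0,0,.034]])[0],speed=.08); st()
snap("scene","g1s",(350,265))
arm.set_gripper(.0); st(); arm.pause(.2); st(); print(arm.current_ft_torque())
snap("scene","g2s",(350,265))
print(arm.current_q(), arm.ik(H(h0,[[0,0,.2]])[0],tool(h0[2]-np.pi/2)))
E
```

```text
t 11.78 p [0.5718 0.0775 0.0908] F [ 0.5 -0.9  0.1] w 0.0501
 t 12.63 p [0.5713 0.0771 0.0342] F [ 0.1 -0.3 -0.4] w 0.0504
 t 13.06 p [0.5714 0.0769 0.0346] F [-0.4  0.5  4.2] w 0.019
 t 13.26 p [0.5714 0.0769 0.0346] F [-1.2 -1.3  5.7] w 0.019
[-0.07386905  0.1459722  -0.01396607]
[ 0.40677877  0.72361443 -0.8542386   1.89830177  0.7205757   0.85885835
  0.18173244] [-0.99307263  0.54561618  1.11736064  1.85179608 -0.5515548   1.09790377
 -1.80297863]
```

View pics/g2s.png

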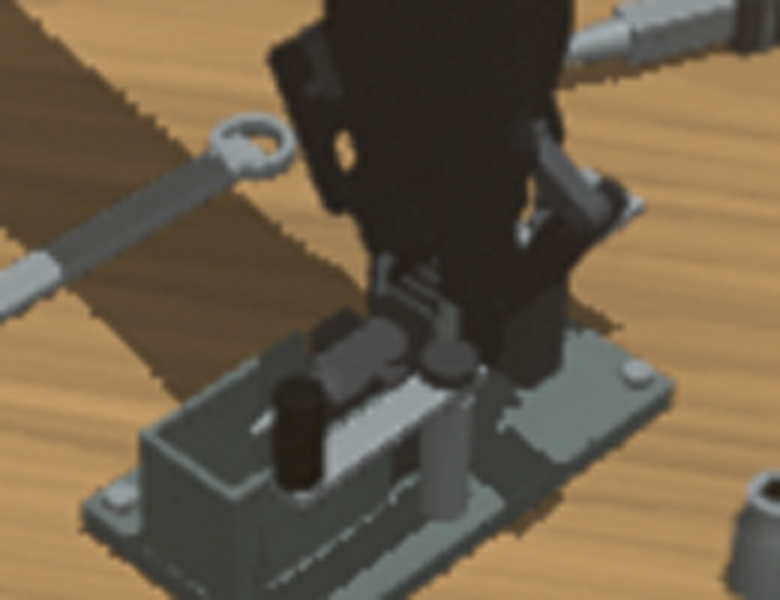

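Width is 19 mm and the wrist force is small, so the collar is held. Lift, turn at height, then look.

```bash
python3 - <<'E'
from h import *
arm.movel(H(h0,[[0,0,.08]])[0],speed=.1); st()
arm.movel(H(h0,[[0,0,.2]])[0],speed=.2); st()
arm.move_joints([0.12,.37,-.41,1.79,.17,1.02,-2.5]); st()
q=arm.ik(H(h0,[[0,0,.2]])[0],tool(h0[2]-np.pi/2)); print(q)
arm.movel(H(h0,[[0,0,.2]])[0],tool(h0[2]-np.pi/2),speed=.1); st(); print(arm.current_q())
snap("scene","t1s",(340,230)); snap("top","t1t",(310,205))
for n in ("scene","top"):
  for k in ("pointed_tip","broad_edge","scraper"):
    print(n,k,[(round(d["p"],2),np.round(d["uv"],1).tolist(),onz(n,d["uv"],.219).round(4).tolist()) for d in cams.tip_of(n,k)][:4])
  print(proj(n,H(h0,[[-.085,0,.219],[.085,0,.219],[0,0,.219]])).round(1).tolist())
E
```

```text
t 13.92 p [0.5709 0.0764 0.0802] F [-0.4  1.1 -1.4] w 0.0191
 t 14.67 p [0.5701 0.0761 0.1986] F [-0.2  0.3 -2.3] w 0.0192
 t 17.08 p [0.5708 0.0726 0.2002] F [ 0.6 -0.1 -1.1] w 0.0192
[ 0.11549279  0.37015024 -0.41322232  1.79136476  0.17180477  1.01543855
 -2.49958018]
 t 17.33 p [0.5709 0.0774 0.2   ] F [ 0.1  0.7 -1.9] w 0.0188
[ 0.11521379  0.37021553 -0.41393813  1.79146813  0.17171533  1.01539366
 -2.49949195]
scene pointed_tip [(0.79, [370.2, 228.9], [0.6676, 0.1109, 0.219]), (0.6, [257.1, 339.8], [0.9354, 0.0069, 0.219])]
scene broad_edge [(0.92, [324.5, 215.5], [0.6479, 0.031, 0.219]), (0.78, [200.1, 318.4], [0.9165, -0.0804, 0.219]), (0.74, [364.3, 282.2], [0.7952, 0.1233, 0.219]), (0.72, [462.1, 204.3], [0.5634, 0.254, 0.219])]
scene scraper [(0.86, [359.2, 195.3], [0.5759, 0.0766, 0.219]), (0.8, [226.8, 328.9], [0.9263, -0.0382, 0.219]), (0.55, [418.1, 214.6], [0.6109, 0.1826, 0.219])]
[[391.1, 175.7], [325.3, 213.8], [359.8, 193.8]]
top pointed_tip [(0.77, [364.1, 148.9], [0.6742, -0.0443, 0.219]), (0.76, [305.5, 311.7], [0.3796, 0.0588, 0.219])]
top broad_edge [(0.67, [210.4, 379.4], [0.2635, 0.219, 0.219]), (0.67, [423.2, 156.5], [0.6605, -0.1521, 0.219])]
top scraper [(0.7, [258.5, 347.7], [0.3179, 0.1381, 0.219]), (0.63, [391.9, 151.9], [0.6688, -0.095, 0.219])]
[[270.3, 242.8], [322.6, 165.1], [296.8, 203.3]]
```

View pics/t1s.png

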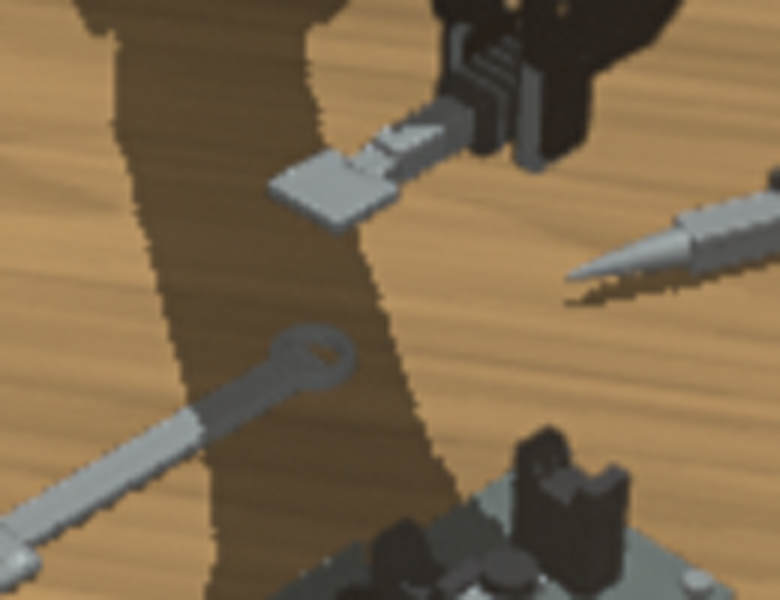

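View pics/t1t.png

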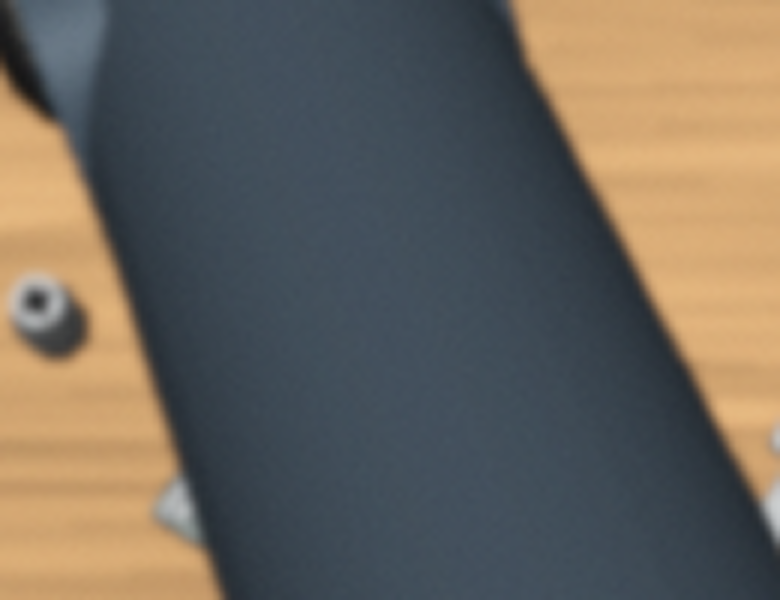

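In the scene crop the broad-blade edge mid (325.8,214.7 in the full picture) matches the prediction (325.3,213.8), so the grasp is centred to about 1 mm along the bar. I'll descend to just above the forks and check.

```bash
python3 - <<'E'
from h import *
arm.movel([.5714,.0769,.09],speed=.15)
arm.movel([.5714,.0769,.052],speed=.08); st(); 
rot=R.from_rotvec(arm.current_ee_rot())*R.from_rotvec(tool(h0[2]-np.pi/2)).inv(); print(rot.as_rotvec().round(4))
snap("scene","d1s",(350,265)); snap("top","d1t",(310,215))
print([(round(d["p"],2),np.round(d["uv"],1).tolist()) for d in cams.tip_of("scene","pointed_tip")][:4])
print(proj("scene",H(h0,[[-.085,0,.071],[.085,0,.071]])).round(1).tolist())
E
```

```text
t 19.24 p [0.5714 0.077  0.0517] F [-0.4  0.1 -1. ] w 0.0191
[0.0001 0.0004 0.0003]
[(0.65, [256.4, 339.1]), (0.62, [369.9, 225.6])]
[[386.1, 239.3], [325.4, 279.9]]
```

View pics/d1s.png

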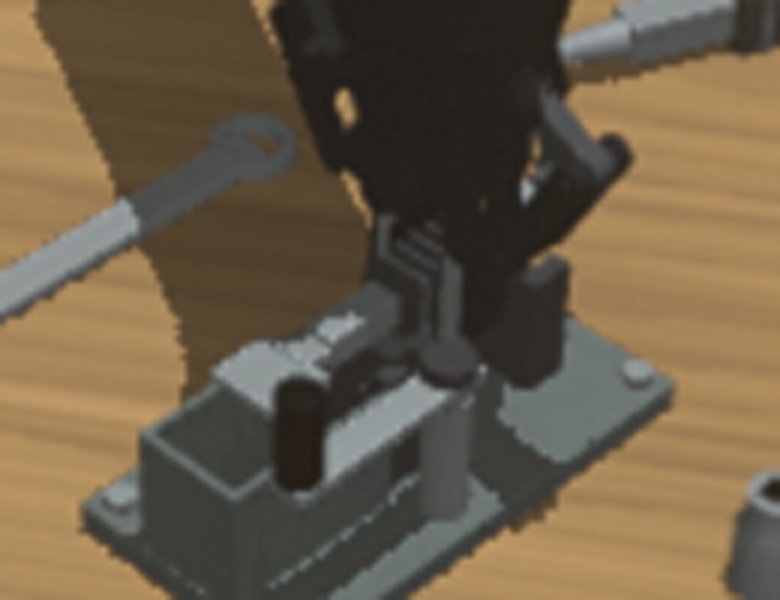

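View pics/d1t.png

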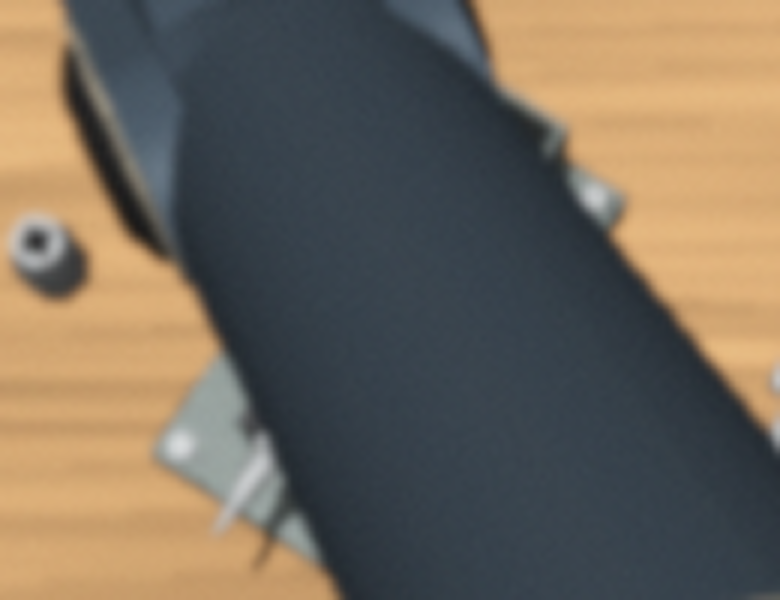

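Both crops show the reversal right. The pointed tip is over the front at top-crop (215,530), and the blade over the guard has its edge mid at about (325.8,280.2), predicted (325.4,279.9). Lower with force checks.

```bash
python3 - <<'E'
from h import *
print(proj("top",H(h0,[[-.085,0,.071]])))
for z in list(np.arange(.049,.0325,-.002))+[.0335]:
    arm.movel([.5714,.0769,z],speed=.04); F=np.array(arm.current_wrist_force()); print(round(z,4),np.round(arm.current_tool_pos(),4),F.round(1),np.round(arm.current_ft_torque(),2))
    if np.linalg.norm(F)>12: break
    if z<.0346 and F[2]>4: break
snap("scene","d2s",(350,265)); st()
E
```

```text
[[279.30188417 255.35839206]]
0.049 [0.5713 0.0768 0.049 ] [-0.2  1.  -1.7] [-0.   -0.06 -0.04]
0.047 [0.5713 0.0769 0.0469] [ 1.2 -0.1 -1.8] [ 0.01  0.   -0.01]
0.045 [0.5717 0.0771 0.0451] [ 1.6  0.5 -0.8] [ 0.07 -0.08 -0.02]
0.043 [0.5721 0.0771 0.0437] [-0.1 -0.   4.7] [-0.02 -0.04 -0.03]
0.041 [0.5724 0.0771 0.0427] [-2.5 -0.4 11.7] [-0.23  0.34 -0.04]
0.039 [0.5724 0.0771 0.0417] [-4.6 -0.1 19.1] [-0.34  0.77 -0.1 ]
 t 20.94 p [0.5724 0.0771 0.0417] F [-5.5 -1.2 18.6] w 0.0193
```

View pics/d2s.png

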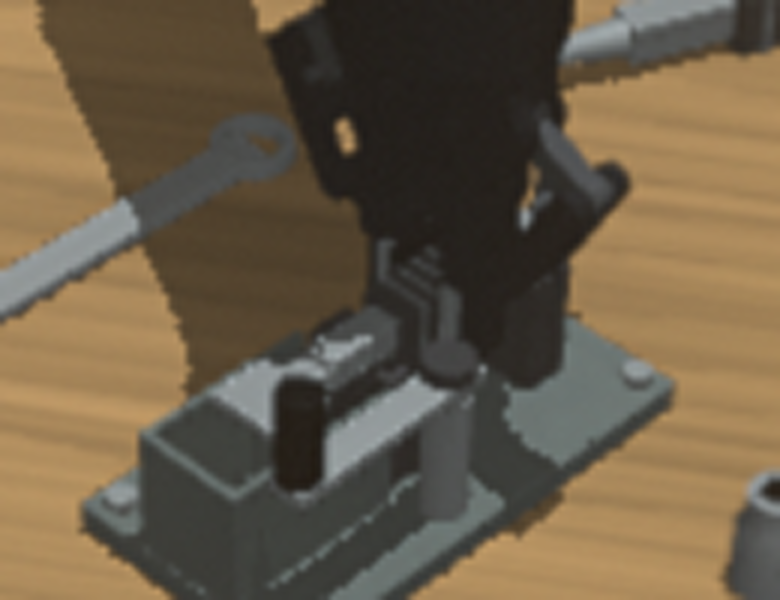

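Contact came about 8 mm early: shank bottom at cheek-top height. The force and moment point to the rear fork or collar end. I'll back off 6 mm and overlay the model on the pictures to find the misalignment.

```bash
cat > ov.py <<'E'
from h import *
def overlay(n,c,name,zc,h=h0,s=8,w=(100,75),sc=None,rev=True):
    im=cams.camera(n)[:,:,::-1]; o=(c[0]-w[0]//2,c[1]-w[1]//2)
    im=cv2.resize(im[o[1]:o[1]+w[1],o[0]:o[0]+w[0]],None,fx=s,fy=s,interpolation=cv2.INTER_CUBIC)
    cv2.imwrite(f"pics/{name}_raw.png",im); im=im.copy()
    def L(P,col,hh=h):
        u=((proj(n,H(hh,P))-o+.5)*s-.5).round().astype(int); cv2.polylines(im,[u.reshape(-1,1,2)],False,col,1)
    for z,x0,x1,y in ((.012,-.065,.115,.048),): L([[x0,-y,z],[x1,-y,z],[x1,y,z],[x0,y,z],[x0,-y,z]],(0,255,0))
    L([[.044,-.018,.058],[.113,-.018,.058],[.113,.018,.058],[.044,.018,.058]],(0,255,255))
    for f in (-.0335,.0335): L([[f-.0085,-.018,.058],[f+.0085,-.018,.058],[f+.0085,.018,.058],[f-.0085,.018,.058],[f-.0085,-.018,.058]],(255,255,0))
    g=-1 if rev else 1
    hs=h if sc is None else sc
    L([[-g*.085,-.014,zc+.0025],[-g*.085,.014,zc+.0025],[-g*.06,.014,zc+.0025],[-g*.06,-.014,zc+.0025],[-g*.085,-.014,zc+.0025]],(0,0,255),hs)
    L([[g*.055,-.0055,zc],[g*.085,0,zc],[g*.055,.0055,zc]],(0,0,255),hs)
    L([[-.022,-.01,zc+.01],[.022,-.01,zc+.01],[.022,.01,zc+.01],[-.022,.01,zc+.01],[-.022,-.01,zc+.01]],(255,0,255),hs)
    cv2.imwrite(f"pics/{name}.png",im)
E
python3 - <<'E'
from ov import *
arm.movel([.5714,.0769,.048],speed=.06); st()
z=arm.current_tool_pos()[2]+.0194
overlay("scene",(348,265),"o1s",z); overlay("top",(305,222),"o1t",z)
E
```

```text
t 21.24 p [0.5711 0.0767 0.0477] F [-0.2  0.2 -1.9] w 0.0193
```

View pics/o1s.png

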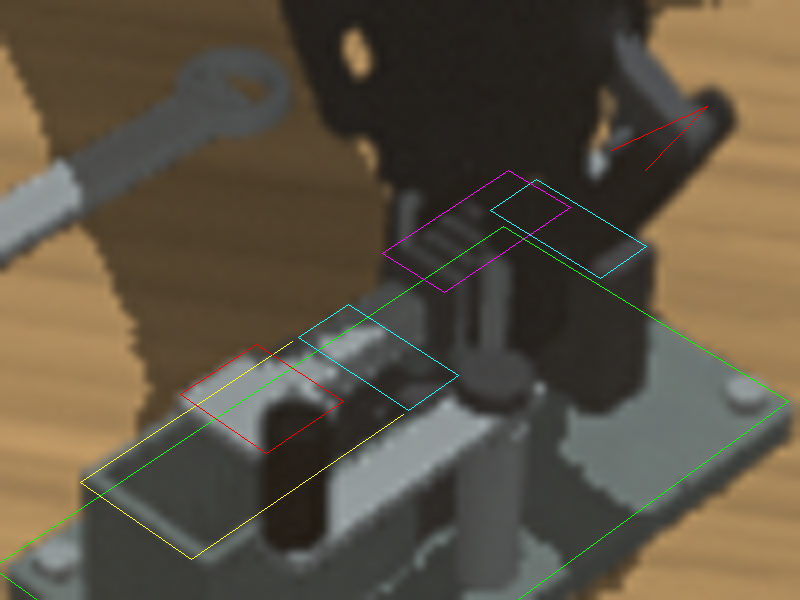

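View pics/o1t.png

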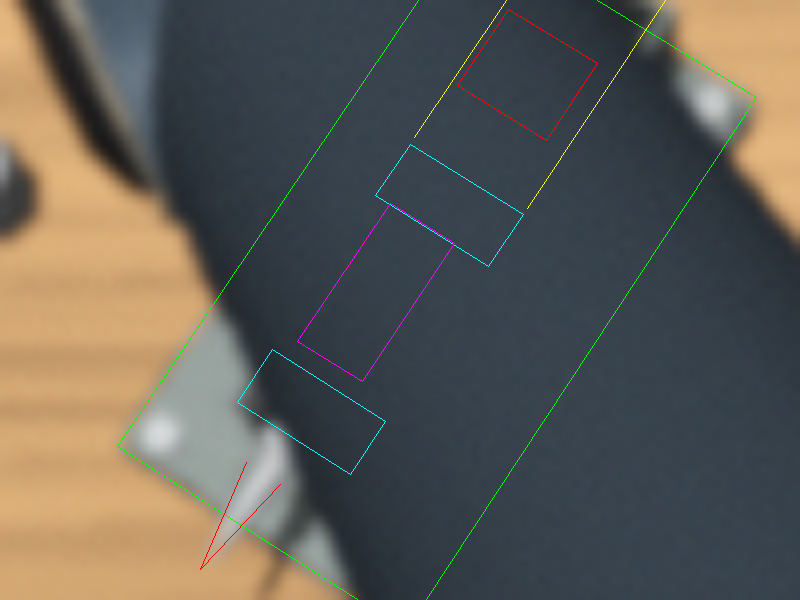

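```bash
python3 - <<'E'
import cv2
a=cv2.imread("pics/o1s.png"); b=cv2.imread("pics/o1s_raw.png")
import numpy as np
cv2.imwrite("pics/z1.png",np.hstack([cv2.resize(x[300:570,60:330],(400,400),interpolation=cv2.INTER_CUBIC) for x in (b,a)]))
a=cv2.imread("pics/o1t.png"); b=cv2.imread("pics/o1t_raw.png")
cv2.imwrite("pics/z2.png",np.hstack([cv2.convertScaleAbs(cv2.resize(x[390:600,150:360],(400,400),interpolation=cv2.INTER_CUBIC),alpha=1.3) for x in (b,a)]))
E
```

```text
(no output)
```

View pics/z1.png

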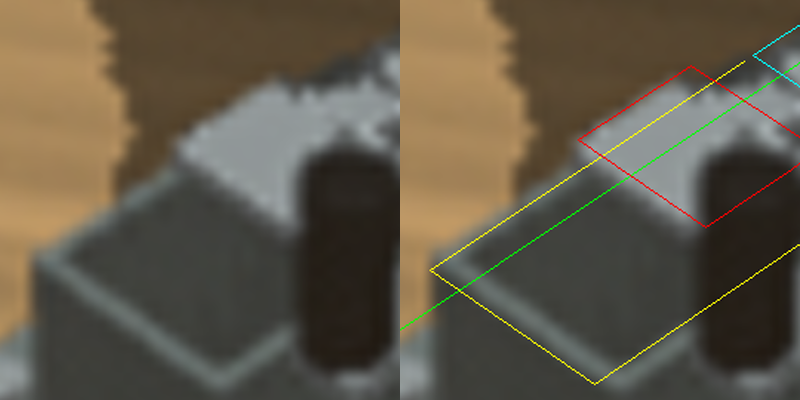

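View pics/z2.png

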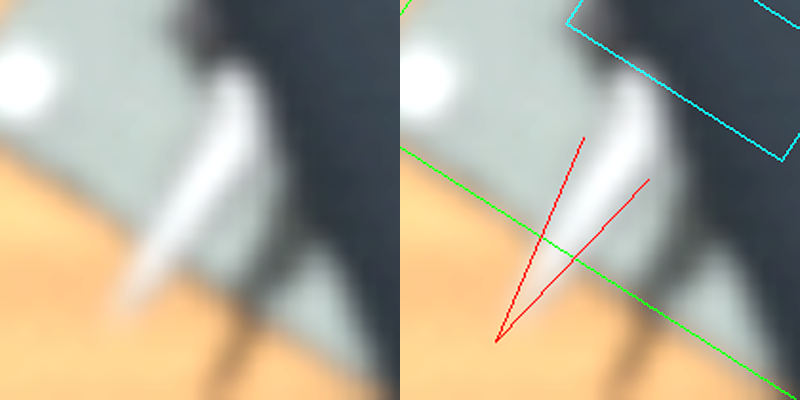

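The overlays agree across both views. The scraper sits about 4 mm too far to the rear relative to the holder (4.8 mm in scene, about 3.4 mm in top), with lateral error under 1 mm. The collar end is therefore landing on the rear fork, doubled from an off-centre grasp. Shift 4 mm frontward and retry.

```bash
cat > desc.py <<'E'
from h import *
import sys
def desc(x,y,zs,lim=12):
    for z in zs:
        arm.movel([x,y,z],speed=.04); arm.pause(.05); F=np.array(arm.current_wrist_force()); print(round(z,4),np.round(arm.current_tool_pos(),4),F.round(1),np.round(arm.current_ft_torque(),2))
        if np.linalg.norm(F)>lim or (z<.0355 and F[2]>4): break
E
python3 - <<'E'
from desc import *
arm.movel([.568,.079,.049],speed=.04); st()
desc(.568,.079,list(np.arange(.047,.0325,-.002))+[.0335,.0328])
E
```

```text
t 21.59 p [0.5674 0.0792 0.0486] F [ 1.  -0.3 -2.6] w 0.0192
0.047 [0.5679 0.0789 0.0468] [ 0.8  0.1 -0.5] [0.04 0.02 0.  ]
0.045 [0.5679 0.079  0.0449] [-0.1  0.3 -2.6] [-0.03  0.02 -0.  ]
0.043 [0.5679 0.079  0.0429] [ 1.2  0.4 -1.7] [-0.04  0.   -0.01]
0.041 [0.568  0.079  0.0409] [-0.2  0.8 -1.8] [ 0.01 -0.01 -0.01]
0.039 [0.5679 0.079  0.0389] [-0.1 -0.3 -1.8] [-0.    0.05 -0.02]
0.037 [0.568  0.079  0.0369] [-0.1  0.2 -2.4] [ 0.01 -0.01 -0.06]
0.035 [0.568 0.079 0.035] [ 0.5 -0.1 -1.7] [0.04 0.   0.04]
0.033 [0.5681 0.079  0.0345] [-4.1 -1.1 10.5] [-0.01  1.04  0.07]
```

It slid down freely and stopped at 0.0345, the height at which it was gripped when first seated. Release, lift and look.

```bash
python3 - <<'E'
from ov import *
arm.movel([.568,.079,.0345],speed=.02); st()
arm.set_gripper(.045); st()
arm.movel([.568,.079,.1],speed=.1); st()
arm.movel([.568,.079,.2],speed=.25)
arm.move_joints([-.5]+list(arm.current_q()[1:])); st()
overlay("scene",(348,265),"o2s",.054); overlay("top",(305,222),"o2t",.054)
for n in ("scene","top"):
  for k in ("pointed_tip","broad_edge","scraper","keeper_knob"):
    print(n,k,[(round(d["p"],2),np.round(d["uv"],1).tolist()) for d in cams.tip_of(n,k)][:4])
E
```

```text
t 24.24 p [0.5684 0.0791 0.0348] F [-0.6  0.3  3.4] w 0.0189
 t 24.61 p [0.568  0.079  0.0343] F [ 0.3 -0.3  0.2] w 0.0452
 t 25.42 p [0.5676 0.0788 0.0996] F [ 0.8  0.3 -0.2] w 0.0449
 t 27.23 p [0.4284 0.3805 0.1993] F [ 0.5 -0.3  0.5] w 0.0451
scene pointed_tip [(0.84, [258.2, 340.7]), (0.67, [389.2, 248.1]), (0.56, [367.2, 227.7]), (0.31, [297.9, 254.9])]
scene broad_edge [(0.75, [201.0, 317.6]), (0.61, [324.6, 286.6]), (0.57, [459.6, 200.5])]
scene scraper [(0.89, [418.1, 215.5]), (0.73, [356.9, 265.1]), (0.56, [227.5, 329.1]), (0.44, [354.6, 285.5])]
scene keeper_knob [(0.75, [337.7, 287.7]), (0.4, [300.2, 255.4])]
top pointed_tip [(0.72, [305.9, 309.8]), (0.7, [365.8, 152.4]), (0.61, [280.1, 256.6])]
top broad_edge [(0.85, [324.2, 187.7]), (0.58, [211.0, 381.7])]
top scraper [(0.88, [391.2, 151.8]), (0.81, [261.1, 344.3]), (0.23, [312.2, 172.3])]
top keeper_knob [(0.72, [313.6, 174.0])]
```

View pics/o2s_raw.png

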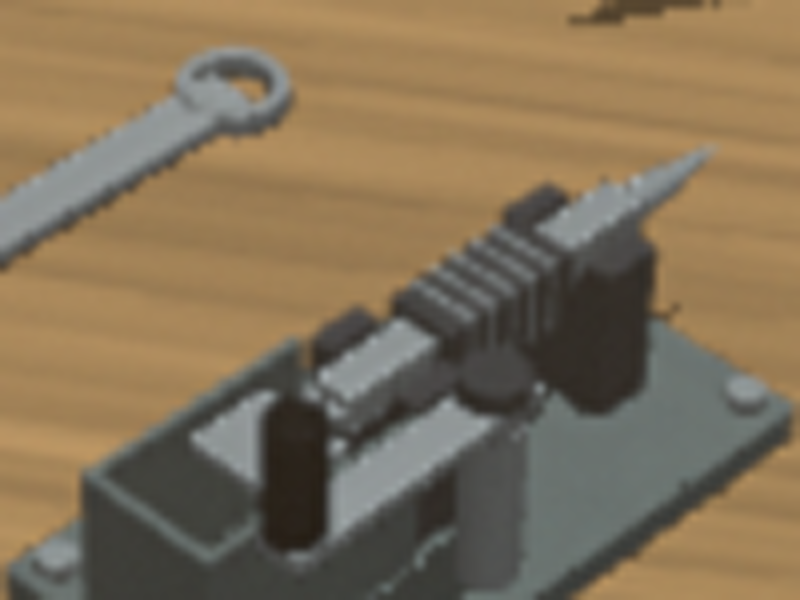

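View pics/o2t.png

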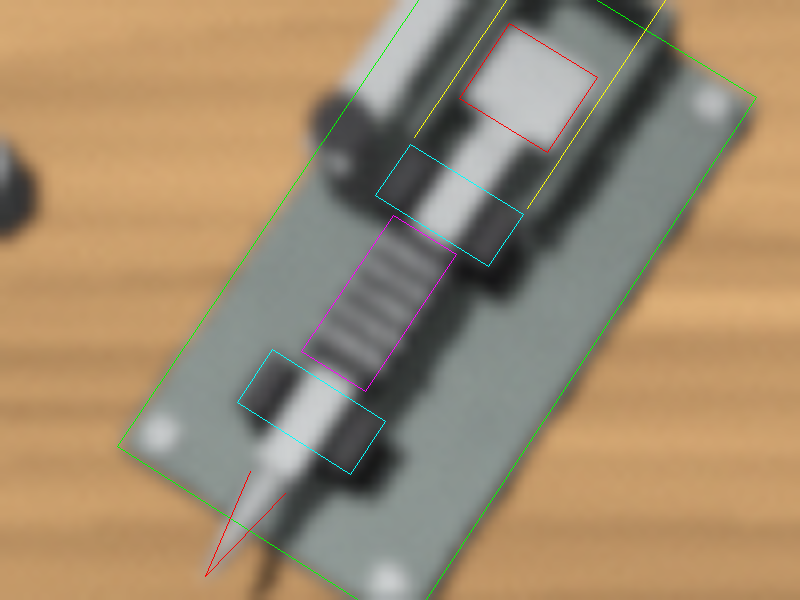

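The scraper lies flat in both forks: point out the front at crop (712,150), blade inside the guard at (235,435), collar between the forks. Top overlay matches the model too. Now shut the keeper.

```bash
python3 - <<'E'
from h import *
for phi in (1.5,1.6,1.7): print(phi,proj("top",[knob(h0,phi,.0855)]).round(1),proj("scene",[knob(h0,phi,.0855)]).round(1))
p0=1.64
arm.set_gripper(.040)
arm.move_joints([0.38,.6,-.84,1.62,.66,1.1,.48]); st()
arm.movep(knob(h0,p0,.2),tool(h0[2]+p0)); st()
arm.movel(knob(h0,p0,.12),speed=.2); st()
snap("scene","c1",(340,265))
E
```

```text
1.5 [[315.5 174.1]] [[331.4 285.5]]
1.6 [[312.9 172.5]] [[334.  287.4]]
1.7 [[310.2 171.1]] [[336.9 289.1]]
 t 30.48 p [0.6796 0.0458 0.1923] F [ 0.  -0.2 -0.7] w 0.04
 t 30.73 p [0.6769 0.0549 0.1997] F [ 0.5  0.5 -0.5] w 0.0401
 t 31.28 p [0.6755 0.0571 0.1207] F [0.1 0.4 0.2] w 0.0402
```

View pics/c1.png

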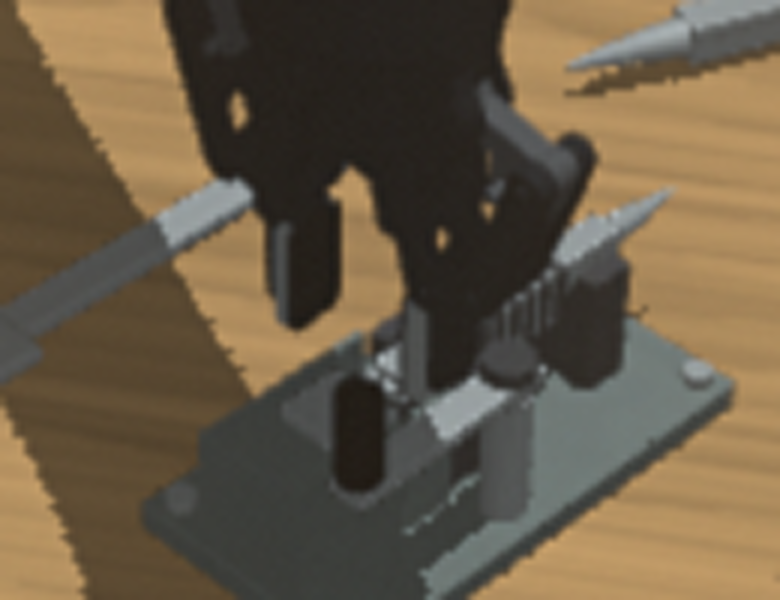

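Fingers straddle the knob, tips at (300,325) and (425,385), knob top (358,380). Sweep it shut.

```bash
python3 - <<'E'
from h import *
arm.movel(knob(h0,1.64,.098),speed=.08); st()
arm.movel(knob(h0,1.64,.075),speed=.08); st()
lead=(.020-.008)/.066
ok=True
for phi in np.linspace(1.5,.1-lead,14):
    arm.movel(knob(h0,phi,.075),tool(h0[2]+phi),speed=.12)
    F=np.array(arm.current_wrist_force())
    if np.linalg.norm(F)>15: st("force"); ok=False; break
st()
if ok:
  for phi in np.arange(.06,-.16,-.02)-lead:
    arm.movel(knob(h0,phi,.075),tool(h0[2]+phi),speed=.04); arm.pause(.05)
    F=np.array(arm.current_wrist_force()); print(round(phi+lead,3),F.round(1),np.round(arm.current_tool_pos(),4))
    if np.linalg.norm(F[:2])>8: break
snap("scene","c2",(340,265)); st()
E
```

```text
t 31.76 p [0.6753 0.056  0.0973] F [ 0.4 -0.2  0.5] w 0.0399
 t 32.19 p [0.6751 0.0561 0.0741] F [-0.3  0.4 -0.1] w 0.0402
 t 36.06 p [0.578 0.035 0.075] F [ 0.3  0.6 -0. ] w 0.0397
0.06 [ 0.2 -0.3  0.2] [0.5759 0.0365 0.075 ]
0.04 [ 1.  -0.1 -0.3] [0.5748 0.0373 0.075 ]
0.02 [ 0.3 -0.2 -0. ] [0.5735 0.0382 0.075 ]
0.0 [0.2 0.2 0.2] [0.5726 0.0392 0.075 ]
-0.02 [ 0.5 -0.5 -1. ] [0.5716 0.0402 0.075 ]
-0.04 [ 0.4 -1.5 -0.6] [0.5709 0.0409 0.075 ]
-0.06 [ 5.1 -2.3 -3.4] [0.571  0.0413 0.0751]
-0.08 [ 7.8 -3.1 -4.3] [0.5712 0.0417 0.0752]
 t 38.51 p [0.5712 0.0416 0.0752] F [ 6.9 -3.8 -3.8] w 0.04
```

View pics/c2.png

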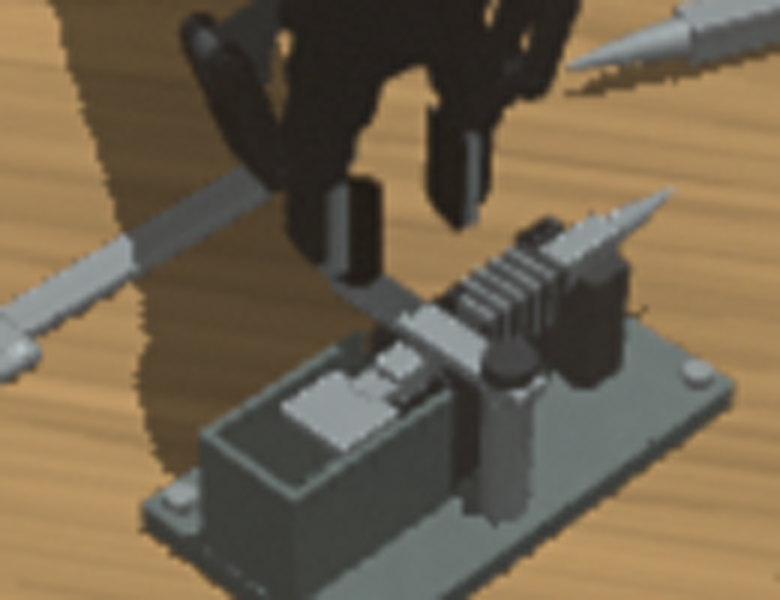

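The knob is against the rear finger at (365,225), and force rose to 8 N at the end stop. Unload, lift, retreat and check.

```bash
python3 - <<'E'
from ov import *
arm.movel(knob(h0,-.12,.075),tool(h0[2]-.12),speed=.05); st()
arm.movel(knob(h0,-.12,.13),speed=.12); arm.movel(knob(h0,-.12,.2),speed=.2); st()
arm.move_joints([-.6]+list(arm.current_q()[1:])); st()
overlay("scene",(348,265),"f1s",.054); overlay("top",(305,215),"f1t",.054)
snap("scene","f_s"); snap("top","f_t")
for n in ("scene","top"):
  for k in ("pointed_tip","broad_edge","scraper","keeper_knob"):
    print(n,k,[(round(d["p"],2),np.round(d["uv"],1).tolist()) for d in cams.tip_of(n,k)][:4])
  for phi in (0,.08): print(phi,proj(n,[knob(h0,phi,.0855),knob(h0,phi,.103)]).round(1).tolist())
E
```

```text
t 38.84 p [0.575  0.0369 0.0748] F [-0.7  0.5  0.6] w 0.0402
 t 39.95 p [0.5752 0.0363 0.1993] F [-0.1 -0.  -0.1] w 0.0403
 t 41.63 p [0.3666 0.4447 0.199 ] F [0.4 0.3 0.1] w 0.0399
scene pointed_tip [(0.79, [260.0, 341.3]), (0.72, [368.6, 226.8]), (0.64, [390.7, 247.4])]
scene broad_edge [(0.62, [325.5, 287.6]), (0.6, [460.5, 201.7])]
scene scraper [(0.85, [416.5, 213.4]), (0.61, [226.1, 327.5])]
scene keeper_knob [(0.6, [333.9, 253.5])]
0 [[332.8, 253.2], [332.8, 245.9]]
0.08 [[330.9, 254.5], [330.9, 247.3]]
top pointed_tip [(0.9, [364.6, 152.1]), (0.73, [304.7, 311.2]), (0.55, [281.2, 256.4])]
top broad_edge [(0.89, [323.9, 185.5]), (0.85, [421.5, 157.0]), (0.75, [210.8, 378.8])]
top scraper [(0.65, [260.9, 343.2]), (0.64, [391.5, 152.3]), (0.59, [504.7, 214.8]), (0.56, [299.9, 225.2])]
top keeper_knob [(0.83, [322.0, 214.0])]
0 [[323.1, 214.9], [322.9, 212.9]]
0.08 [[324.4, 212.8], [324.3, 210.7]]
```

View pics/f1s_raw.png

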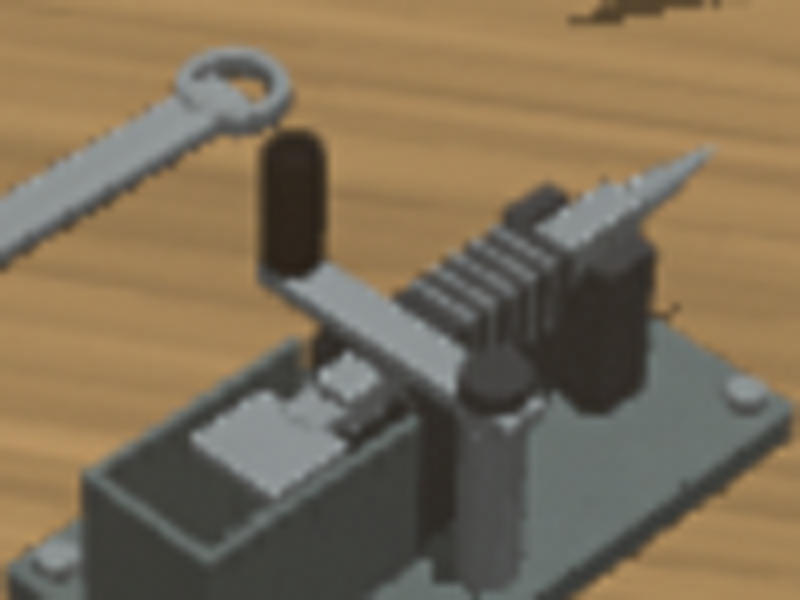

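View pics/f1t_raw.png

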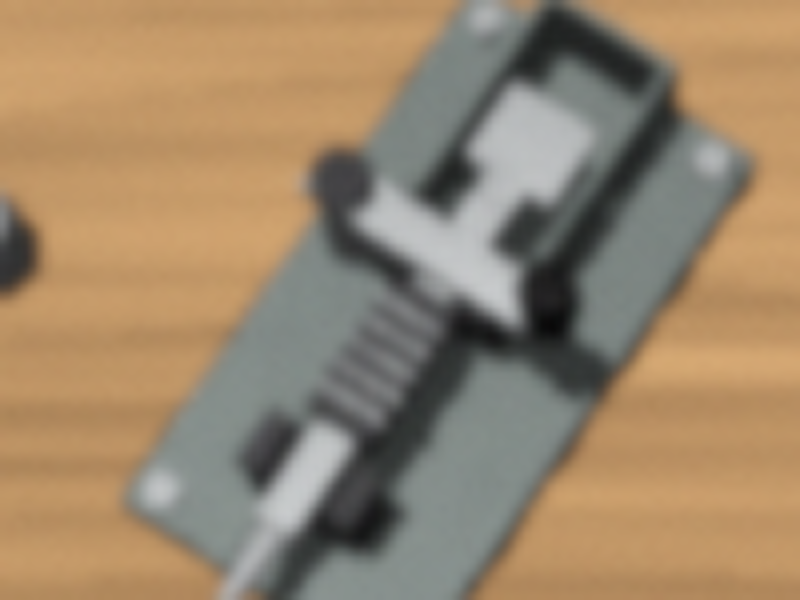

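View pics/f_t.png

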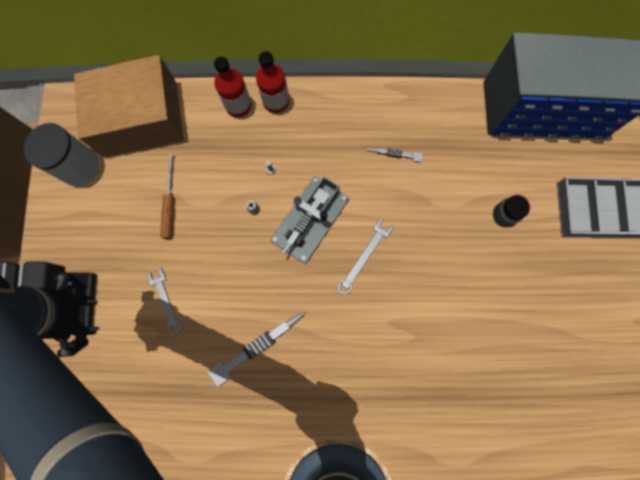

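The keeper is shut across the rear fork: knob at (322,214), predicted (323.1,214.9) for angle 0. The bystanders haven't moved. The parked gripper appears close to the black machine at (60,310), so I'll swing it back to clear space before handing in.

```bash
python3 - <<'E'
from h import *
q=list(arm.current_q()); arm.move_joints([q[0]+.25]+q[1:]); arm.pause(.3); st(); print(np.abs(arm.current_qvel()).max())
snap("scene","e_s")
E
```

```text
t 43.16 p [0.4632 0.3428 0.1994] F [-1.4 -0.5  0. ] w 0.04
0.004962963833165782
```

View pics/e_s.png

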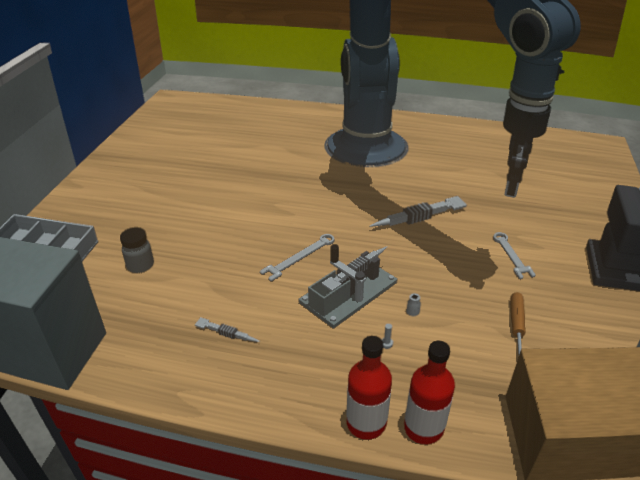

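The gripper hangs free at (515,190), clear of everything, and the black machine is where it was.

```bash
python3 -c "
from plant import arm
arm.close_job(); print(arm.current_time_s())"
```

```text
the job is handed in; nothing more can be done
the job is handed in; nothing more can be done
```

The scraper is reversed in its holder and the keeper is shut over it; I handed the job in shortly after 43 s on the robot's clock. I swung the keeper open, lifted the middle scraper by its collar and turned it end for end. Then I laid it back in both forks, swung the keeper to its end stop and let go.

- **Failed first attempt:** the first lowering stopped about 8 mm high at roughly 19 N. The overlays showed the bar about 4 mm too far to the rear, so I backed off, moved it 4 mm to the front, and it then went down freely.
- **Seating:** it stopped at TCP height 34.5 mm, against 34.6 mm when first gripped in the seat. The pictures show the point out of the front and the blade inside the guard.
- **Keeper:** the force rose to about 8 N at the end stop. The knob shows at (322, 214) in the top view, and the fully shut position predicts (323, 215).
- **Surroundings:** the other items look unmoved by eye, and the arm was parked touching nothing. I did not measure their positions.
- **Detector gaps:** in the final scene picture the network did not report the seated scraper. It did report its point, blade and knob there, and the scraper itself in the top view at p = 0.56.

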